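# Vent both chambers of a gear reducer

## Robot

A 6-joint arm with a two-finger parallel gripper is mounted at the origin on the work surface. World frame = base frame: x ahead of the robot, y to its left, z up, the work surface at z = 0. Lengths are in m, angles in rad, forces in N, time in s.
With the tool pointing down it reaches from about 0.275 to 0.725 m from the base axis. Payload 5.6 kg.
Tool frame: the origin (TCP) lies at the very end of the fingers, on their centre line; the grasp point (between the pads) lies 19 mm behind it; z points along the fingers, y is the line along which they close (so a half turn about z gives the same grasp; the last joint's range is limited). The gripper opens to 85 mm and grips with 20 to 120 N. Pads are 22 mm wide; open, the fingers measure 114 mm over their backs; the gripper's body (76 mm by 85 mm) begins 54 mm behind the grasp point. The pads swing forward as they close: fully open they stand 13 mm farther back than shut.
Start: joints at [1.437, 0.255, 0.108, 0, -1.424, -0.285], TCP at [0.224, 0.502, 0.231] pointing down, gripper open.
Joint ranges: [-2.95, 2.95], [-1.21, 1.97], [-1.09, 1.5], [-2.87, 1.71], [-2.94, -0.07], [-3.05, 3.05]. Speed limits (rad/s): [2.57, 2.57, 3.14, 3.14, 3.14, 3.14].

## Interface

Orientations are given as a 3x3 rotation matrix whose columns are the frame's x, y, z axes.
In Python, from plant import env, get_image, finish_job gives the robot as it stands (env), with the cameras as plain functions and the job as plain functions.
- The arm moves only by the tool jog_arm, called after "Call:" as name(argument=value, ...), one argument or row to a line, values as JSON. Schema: {"type":"object","properties":{"motion":{"type":"array","items":{"type":"array","items":{"type":"array","items":{"type":"number"},"minItems":6,"maxItems":6},"minItems":1,"maxItems":12},"minItems":1,"maxItems":1},"finger_gap":{"type":"number"},"grip_force":{"type":"number"},"only":{"type":"string"},"quiet":{"type":"boolean"},"lines":{"type":"string"}},"required":["motion"],"additionalProperties":false}. motion is a list that holds a single list of rows (three levels of brackets), with 1 to 12 rows, each of 6 numbers: dx, dy, dz in shares of the most that a row can go, 1 being 50 mm, then a rotation vector rx, ry, rz in parts of the range, where 1.0 means 180 degrees; each row shifts and turns the commanded pose from where the row before left it, along the tool's axes as they then stand; what a row does not reach is not made up. A row lasts 1/10 s, in which the tool goes at most 0.05 m and 0.15 rad, less where a joint would pass 70% of its speed; a pose out of reach is approached as far as the arm can. finger_gap is the finger opening in m, set as the call begins (left out keeps the last). The fingers move at their own pace and stop on an object; grip_force is the grip in N (left out, the last holds). Time passes only in rows, so rows that do not move let the fingers close. The tool returns the time, the measured TCP pose, the force, the opening and the grip force at its end. only (a regular expression) keeps the lines of the reply that match it, lines (a string "A,B") keeps lines A to B, and quiet returns only ok. A shift or turn number past 1, either way, is cut back to 1. Input that does not fit is refused with a message, and nothing moves.
- env.get_state(): the state, without advancing time (a new reading comes with each control period).
- get_image(name): name is "scene" or "top" or "wrist"; returns a dict with "pixels" (480x640x3 uint8, blue, green, red), "camera_matrix" (3x3 intrinsics, pixels), "dist" ([k1, k2, p1, p2, k3] as OpenCV has them; the pictures are not rectified), "world_from_camera" (4x4, takes a point from camera to world coordinates); the wrist camera has in their place "mount" (4x4, takes a point from camera to tool coordinates, whose origin is the TCP and whose axes are the flange's). Camera axes: x right, y up, looking along -z (the intrinsics and any distortion apply to the point x, -y, -z); pixel columns grow to the right and rows downward; lengths in m; the calibration is good to about 2 mm. A picture is of the moment at which its call begins: read the wrist's pose just before it. There is no depth.
- finish_job(): hands the job in; it is judged then, once.
The state is a dict: "t": time; "joint_pos": joint angles; "qvel": joint speeds; "effort": joint torques, N m; "position": TCP position; "tcp_rot": TCP orientation; "contact_force": force on the tool from outside, world axes, zero at the start; "wrist_torque": the same for the moment, N m; "finger_gap": finger opening in m; "gripper_force": force on a finger pad.
Only numpy, scipy, OpenCV 4.12 (cv2) and the standard library are available. Lean on these libraries where they do the work, as an engineer would, in place of code of your own. Each camera call takes 0.05 s, during which the arm holds its last target. There are 200 camera calls.

## Task

Let the pressure out of the gear reducer before it is opened: with the fingertips gently press the yellow valve cap straight down to its stop, keep it down for a second and let it spring back up, then do the same with the blue cap. Leave the red and green valves, the housing and all the loose things untouched (nothing needs grasping) and finish with the hand clear.

Things in the scene. Friction and masses are not known exactly. Their poses are not given: they have to be found in the camera images.
- gearbox: gear reducer fixed to the bench: teal housing, flat grey cover 180 x 240 mm, upper face at z = 126 mm (bolt heads 3 mm more). Origin on the bench under its middle, z up. Output shaft sticks out to x = -165 mm, input flange to y = +139 mm, 62 mm up. The valves stand on the cover at x = +-33, y = -80 and -14 mm (each off by up to 3 mm); which colour is where changes.
- yellow_valve: vent valve of the input chamber: TO BE PRESSED FIRST. Fixed brass valve body, 29 mm across at the foot, 22 mm above, 20 mm high, with a yellow cap above it; origin at the centre of its underside on the cover
- yellow_top (a point): centre of the upper face of the yellow cap, a flat disc 30 mm across and 8 mm thick, level, on a 12 mm stem. Unpressed it stands 40 mm above the cover (z = 166 mm above the bench). The point moves with the cap; z up
- yellow_cap (a joint): how far the yellow cap is pressed straight down, m: 0 = up, 0.010 = hard stop (the cap is then still 2 mm clear of the brass body). Its spring pushes back with 1.5 N when up and 4 N when fully down, and returns it by itself
- blue_valve: vent valve of the output chamber: TO BE PRESSED SECOND. Fixed brass valve body, 29 mm across at the foot, 22 mm above, 20 mm high, with a blue cap above it; origin at the centre of its underside on the cover
- blue_top (a point): centre of the upper face of the blue cap, a flat disc 30 mm across and 8 mm thick, level, on a 12 mm stem. Unpressed it stands 40 mm above the cover (z = 166 mm above the bench). The point moves with the cap; z up
- blue_cap (a joint): how far the blue cap is pressed straight down, m: 0 = up, 0.010 = hard stop (the cap is then still 2 mm clear of the brass body). Its spring pushes back with 1.5 N when up and 4 N when fully down, and returns it by itself
- red_valve: safety valve, to be left alone. Fixed brass valve body, 29 mm across at the foot, 22 mm above, 20 mm high, with a red cap above it; origin at the centre of its underside on the cover
- red_top (a point): centre of the upper face of the red cap, a flat disc 30 mm across and 8 mm thick, level, on a 12 mm stem. Unpressed it stands 40 mm above the cover (z = 166 mm above the bench). The point moves with the cap; z up
- red_cap (a joint): how far the red cap is pressed straight down, m: 0 = up, 0.010 = hard stop (the cap is then still 2 mm clear of the brass body). Its spring pushes back with 1.5 N when up and 4 N when fully down, and returns it by itself
- green_valve: oil sampling valve, to be left alone. Fixed brass valve body, 29 mm across at the foot, 22 mm above, 20 mm high, with a green cap above it; origin at the centre of its underside on the cover
- green_top (a point): centre of the upper face of the green cap, a flat disc 30 mm across and 8 mm thick, level, on a 12 mm stem. Unpressed it stands 40 mm above the cover (z = 166 mm above the bench). The point moves with the cap; z up
- green_cap (a joint): how far the green cap is pressed straight down, m: 0 = up, 0.010 = hard stop (the cap is then still 2 mm clear of the brass body). Its spring pushes back with 1.5 N when up and 4 N when fully down, and returns it by itself
- bearing: loose steel ring, 62 mm across, 16 mm high, lying on the cover at about y = +68 mm of the gearbox; origin at the centre of its underside. Leave alone
- bush: loose dark steel cylinder, 38 mm across, 55 mm high, upright on the bench in front of the gearbox (-x side); origin at the centre of its underside. Leave alone
- oiler: loose white bottle with a black cap, 48 mm across, 110 mm high, upright on the bench at the gearbox's -y side; origin at the centre of its underside. Leave alone
- driver: loose screwdriver with an orange handle, about 200 mm long, lying on the bench in front of the gearbox; origin under its middle. Leave alone

How it is judged:
By the outcome, as a careful person would: the job done as asked, in the order asked, and still so for the second after the job is handed in, with the robot touching nothing.
It also fails if it takes over 51 s, if anything falls off the work surface, if the arm or the gripper's body presses on something with over 40 N, if the wrist force passes 120 N, or if a joint passes its speed limit or range.

## Working session

There is one attempt and no reset: what is moved stays moved. The work goes in short steps, Python scripts to look and compute and a tool call to move; the robot and the scene stay as the last step left them, time stands still between calls to the robot, and variables do not carry over. Pictures are saved under pics/ and viewed, at most 10 in all, crops included, and the job is handed in when it is done.

```bash
ls; mkdir -p pics; python3 - <<'E'
from plant import env, get_image, finish_job
import cv2,pickle
s=env.get_state();print(s)
d={}
for n in("scene","top"):
    d[n]=get_image(n);cv2.imwrite(f"pics/{n}0.png",d[n]["pixels"]);print(n,d[n]["camera_matrix"],d[n]["dist"],d[n]["world_from_camera"])
pickle.dump(d,open("im0.pkl","wb"))
E
```

```text
pics
plant.py
{'t': 0.0, 'joint_pos': array([ 1.43662108e+00,  2.55755575e-01,  1.07035678e-01, -5.01603789e-04,
       -1.42392075e+00, -2.84590030e-01]), 'qvel': array([ 4.11350658e-05,  1.27544369e-04, -1.47706130e-04, -2.18554244e-04,
        6.65691359e-04,  1.48750441e-03]), 'effort': array([ 2.48607073e-03, -3.86635137e+01,  2.37939620e+01,  5.36506489e+00,
       -6.11068026e-03,  4.60196702e-06]), 'position': array([0.22338892, 0.50205037, 0.23039951]), 'tcp_rot': array([[ 9.13561693e-01, -4.06699506e-01, -7.38461323e-04],
       [-4.06700174e-01, -9.13559996e-01, -1.76134890e-03],
       [ 4.17110042e-05,  1.90943323e-03, -9.99998176e-01]]), 'contact_force': array([-0.00748805, -0.41301327, -0.04404686]), 'wrist_torque': array([ 0.03892773, -0.05298732, -0.01023814]), 'gripper_force': 0.0, 'finger_gap': 0.08555216137485547}
scene [[443.48064779   0.         313.18370739]
 [  0.         443.48064779 242.36985984]
 [  0.           0.           1.        ]] [-0.03303515  0.          0.          0.          0.        ] [[-4.15774091e-01 -6.54255611e-01  6.31728977e-01  1.01129838e+00]
 [ 9.09467742e-01 -2.99540596e-01  2.88346767e-01  2.74223380e-01]
 [ 5.75984146e-04  6.94424241e-01  7.19565593e-01  6.89647449e-01]
 [ 0.00000000e+00  0.00000000e+00  0.00000000e+00  1.00000000e+00]]
top [[609.87959269   0.         319.03894116]
 [  0.         609.87959269 229.02035007]
 [  0.           0.           1.        ]] [0.0262494 0.        0.        0.        0.       ] [[-9.37575312e-04  9.89841446e-01 -1.42172547e-01  3.85576530e-01]
 [-9.99848134e-01  1.54617572e-03  1.73584971e-02  3.72729662e-02]
 [ 1.74019836e-02  1.42167231e-01  9.89689673e-01  1.06307381e+00]
 [ 0.00000000e+00  0.00000000e+00  0.00000000e+00  1.00000000e+00]]
```

View pics/top0.png

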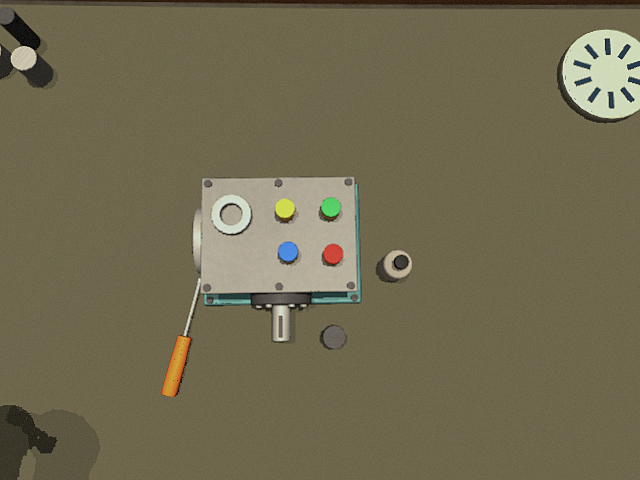

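View pics/scene0.png

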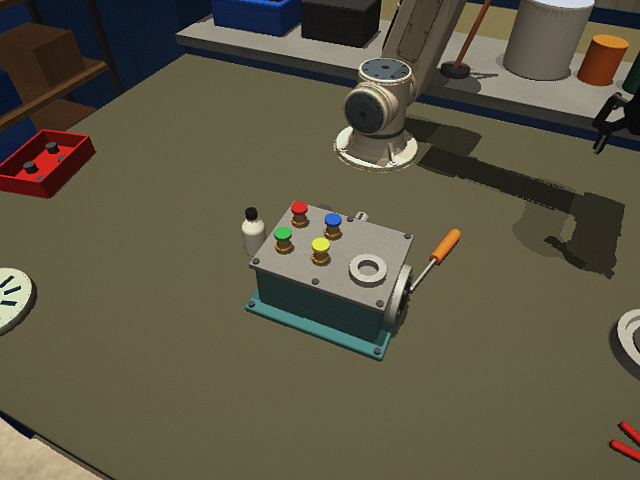

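The top view shows yellow at (285,209), blue (288,252), green (331,208) and red (333,254). The bearing ring is at (231,214). The scene view agrees: yellow (320,246), blue (333,222).

```bash
cat > h.py <<'E'
import cv2,numpy as np
H={"yellow":(24,36),"blue":(100,125),"green":(50,75),"red":(0,6)}
def blob(px,c,near=None):
    h=cv2.cvtColor(px,cv2.COLOR_BGR2HSV);lo,hi=H[c]
    m=cv2.inRange(h,(lo,130,70),(hi,255,255))
    n,l,st,ce=cv2.connectedComponentsWithStats(m)
    best=[i for i in range(1,n) if st[i,4]>40]
    if near is not None: best=[i for i in best if np.hypot(*(ce[i]-near))<25]
    if not best: return None
    i=max(best,key=lambda i:st[i,4]);return ce[i],st[i]
def ray(im,uv,T=None):
    T=im["world_from_camera"] if T is None else T
    p=cv2.undistortPoints(np.array([[uv]],float),im["camera_matrix"],np.array(im["dist"]))[0,0]
    return T[:3,3],T[:3,:3]@[p[0],-p[1],-1]
def onz(im,uv,z,T=None):
    o,d=ray(im,uv,T);return o+d*(z-o[2])/d[2]
E
python3 - <<'E'
from h import *;import pickle
np.set_printoptions(precision=4,suppress=True)
d=pickle.load(open("im0.pkl","rb"))
N={"top":dict(yellow=(285,209),blue=(288,252),green=(331,208),red=(333,254)),"scene":dict(yellow=(320,246),blue=(333,222),green=(283,235),red=(299,210))}
for n in N:
  for c in H:
    b=blob(d[n]["pixels"],c,N[n][c])
    if b: print(n,c,b[0],b[1],onz(d[n],b[0],.166 if n=="top" else .163))
for uv in((208,184),(348,182),(207,288),(350,286)): print(onz(d["top"],uv,.129))
E
```

```text
top yellow [284.3411 208.2947] [275 199  20  19 302] [0.5456 0.0733 0.166 ]
top blue [287.6467 251.2567] [278 242  20  20 300] [0.4812 0.0679 0.166 ]
top green [330.2606 207.0458] [321 198  19  19 284] [0.5476 0.0047 0.166 ]
top red [332.6948 253.5974] [323 244  20  20 308] [0.4778 0.0014 0.166 ]
scene yellow [320.2162 243.8162] [312 238  18  13 185] [0.5471 0.0751 0.163 ]
scene blue [332.5484 218.6839] [325 213  16  12 155] [0.4828 0.07   0.163 ]
scene green [282.4383 232.5432] [275 227  16  12 162] [0.5496 0.0065 0.163 ]
scene red [298.7907 207.657 ] [291 201  17  14 172] [0.4813 0.004  0.163 ]
[0.5903 0.1938 0.129 ]
[ 0.5942 -0.0245  0.129 ]
[0.4289 0.1913 0.129 ]
[ 0.4319 -0.0263  0.129 ]
```

The rows are not in the units I measure in: shifts go in shares of 50 mm and turns go in shares of 180 degrees. I convert before sending: 0.04 m is 0.8, 0.038 m is 0.76.

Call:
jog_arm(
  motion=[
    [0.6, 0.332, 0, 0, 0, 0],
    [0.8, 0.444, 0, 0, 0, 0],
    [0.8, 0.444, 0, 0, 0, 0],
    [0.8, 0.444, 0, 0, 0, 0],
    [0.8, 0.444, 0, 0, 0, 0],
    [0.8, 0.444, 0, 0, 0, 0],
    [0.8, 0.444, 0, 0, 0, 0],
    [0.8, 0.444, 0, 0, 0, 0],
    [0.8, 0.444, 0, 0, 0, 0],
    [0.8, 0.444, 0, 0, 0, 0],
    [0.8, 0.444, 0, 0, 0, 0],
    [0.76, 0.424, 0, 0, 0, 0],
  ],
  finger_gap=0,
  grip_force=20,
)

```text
refused: motion: the value is too long (schema: maxItems 1). Nothing was moved.
```

Wrong form. The message asks for a list holding one list of rows, three levels of brackets, so I'll send the same numbers that way.

Call:
jog_arm(
  motion=[
    [[0.6, 0.332, 0, 0, 0, 0], [0.8, 0.444, 0, 0, 0, 0], [0.8, 0.444, 0, 0, 0, 0], [0.8, 0.444, 0, 0, 0, 0], [0.8, 0.444, 0, 0, 0, 0], [0.8, 0.444, 0, 0, 0, 0], [0.8, 0.444, 0, 0, 0, 0], [0.8, 0.444, 0, 0, 0, 0], [0.8, 0.444, 0, 0, 0, 0], [0.8, 0.444, 0, 0, 0, 0], [0.8, 0.444, 0, 0, 0, 0], [0.76, 0.424, 0, 0, 0, 0]],
  ],
  finger_gap=0,
  grip_force=20,
)

```text
t: 1.3
position: [0.5462, 0.073, 0.2309]
tcp_rot: [[0.913, -0.407, -0.001], [-0.407, -0.913, -0.0], [-0.001, 0.0, -1.0]]
contact_force: [1.6, 1.4, 0.7]
finger_gap: 0.0002
gripper_force: 0.0
```

Call:
jog_arm(
  motion=[
    [[0, 0, 0, 0, 0, 0], [0, 0, 0, 0, 0, 0], [0, 0, 0, 0, 0, 0], [0, 0, 0, 0, 0, 0]],
  ],
)

```text
t: 1.7
position: [0.545, 0.0757, 0.2314]
tcp_rot: [[0.914, -0.405, 0.0], [-0.405, -0.914, 0.0], [-0.0, -0.0, -1.0]]
contact_force: [0.8, -0.5, 0.1]
finger_gap: 0.0001
gripper_force: 0.0
```

```bash
python3 - <<'E'
from plant import env, get_image, finish_job
from h import *;import pickle
np.set_printoptions(precision=4,suppress=True)
s=env.get_state();w=get_image("wrist");t=get_image("top")
pickle.dump((s,w,t),open("w1.pkl","wb"))
print(s["position"],s["tcp_rot"],s["contact_force"],w["mount"],w["camera_matrix"])
T=np.eye(4);T[:3,:3]=s["tcp_rot"];T[:3,3]=s["position"];T=T@w["mount"]
for c in H:
  b=blob(w["pixels"],c)
  if b: print(c,b[0],b[1],onz(w,b[0],.166,T))
cv2.imwrite("pics/w1.png",w["pixels"])
E
```

```text
[0.545  0.0757 0.2314] [[ 0.9142 -0.4052  0.    ]
 [-0.4052 -0.9142  0.0002]
 [-0.0001 -0.0002 -1.    ]] [ 0.7705 -0.4666  0.088 ] [[ 0.0008  0.9607  0.2775  0.0698]
 [ 1.     -0.0006 -0.0008 -0.0001]
 [-0.0006  0.2775 -0.9607 -0.143 ]
 [ 0.      0.      0.      1.    ]] [[365.3094   0.     328.803 ]
 [  0.     365.3094 238.8638]
 [  0.       0.       1.    ]]
blue [383.8604 328.4404] [367 312  34  35 831] [0.4847 0.0636 0.166 ]
green [435.4976 201.7499] [ 411  178   50   49 1887] [0.5493 0.0061 0.166 ]
red [475.73  298.952] [ 453  277   47   45 1604] [0.4801 0.0029 0.166 ]
```

View pics/w1.png

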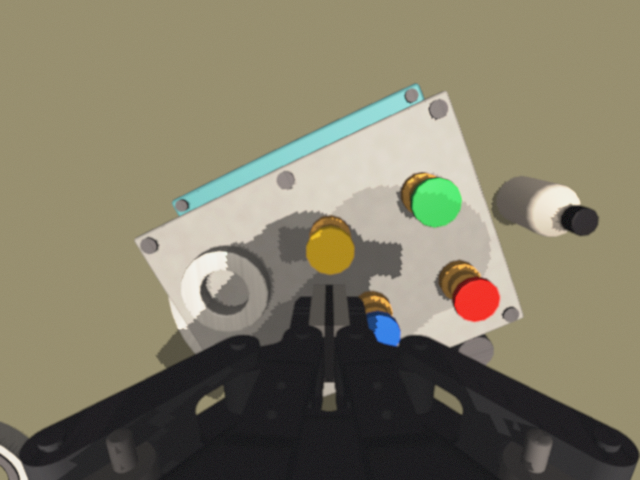

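The wrist view shows the yellow cap at (330,250), in shadow, with the closed fingertips around (330,285), right beside it in view. Green is at (437,202) and red at (476,299).

```bash
python3 - <<'E'
from h import *;import pickle
np.set_printoptions(precision=4,suppress=True)
s,w,t=pickle.load(open("w1.pkl","rb"))
T=np.eye(4);R=s["tcp_rot"];T[:3,:3]=R;T[:3,3]=s["position"];T=T@w["mount"]
H["yellow"]=(16,30)
b=blob(w["pixels"],"yellow",(330,250));p=onz(w,b[0],.166,T);print(b,p)
for g in (p,np.array([.5467,.0748,.166])): print(R.T@(g-s["position"]))
from plant import env, get_image, finish_job; print(env.get_state()["position"])
E
```

```text
(array([329.7495, 245.9423]), array([ 306,  217,   49,   58, 2200], dtype=int32)) [0.5496 0.073  0.166 ]
[0.0052 0.0007 0.0654]
[0.0019 0.0002 0.0654]
[0.5451 0.0757 0.2315]
```

In the tool's units: 0.02 m is 0.4, 0.0025 m is 0.05.

Call:
jog_arm(
  motion=[
    [[0.05, 0, 0.4, 0, 0, 0], [0, 0, 0.4, 0, 0, 0], [0, 0, 0.28, 0, 0, 0], [0, 0, 0.08, 0, 0, 0], [0, 0, 0, 0, 0, 0], [0, 0, 0, 0, 0, 0], [0, 0, 0, 0, 0, 0]],
  ],
)

```text
t: 2.5
position: [0.5484, 0.0741, 0.1744]
tcp_rot: [[0.914, -0.406, 0.002], [-0.406, -0.914, 0.001], [0.002, -0.001, -1.0]]
contact_force: [0.2, 1.0, 0.3]
finger_gap: 0.0003
gripper_force: 0.0
```

```bash
python3 - <<'E'
from plant import env, get_image, finish_job
import cv2,numpy as np
w=get_image("wrist")["pixels"];t=get_image("scene")["pixels"]
c=cv2.resize(t[180:290,230:430],(800,440),interpolation=cv2.INTER_CUBIC)
cv2.imwrite("pics/w2.png",w);cv2.imwrite("pics/s2.png",c)
E
```

```text
(no output)
```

View pics/s2.png

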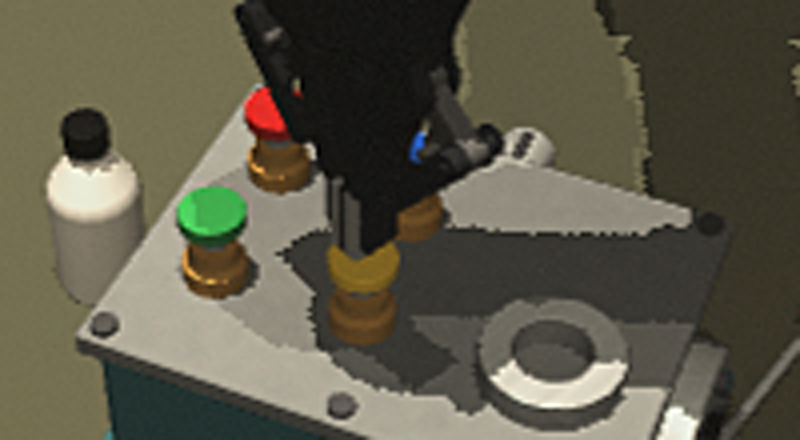

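View pics/w2.png

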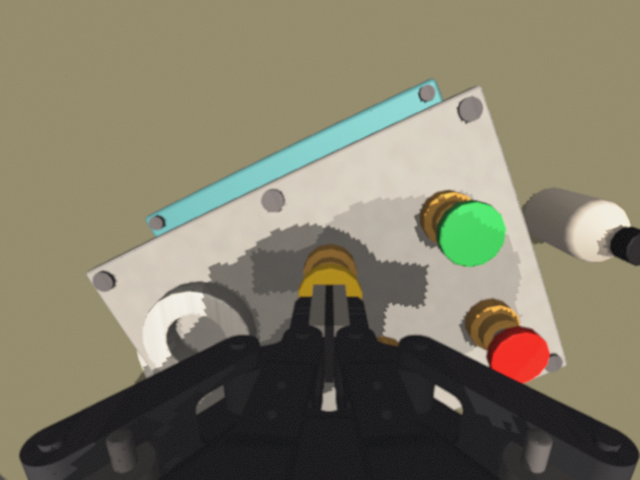

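Both views show the closed tips centred over the yellow cap: scene crop tip (362,245), cap (363,265). The other valves are clear. Pressing slowly.

In the tool's units: 0.003 m is 0.06, 0.002 m is 0.04.

Call:
jog_arm(
  motion=[
    [[0.02, 0, 0.06, 0, 0, 0], [0, 0, 0.06, 0, 0, 0], [0, 0, 0.06, 0, 0, 0], [0, 0, 0.06, 0, 0, 0], [0, 0, 0.04, 0, 0, 0], [0, 0, 0, 0, 0, 0], [0, 0, 0, 0, 0, 0]],
  ],
)

```text
t: 3.3
position: [0.5488, 0.0734, 0.1595]
tcp_rot: [[0.914, -0.407, 0.0], [-0.407, -0.914, -0.0], [0.0, -0.0, -1.0]]
contact_force: [-0.8, 0.1, 2.5]
finger_gap: -0.0001
gripper_force: 1.4
```

Call:
jog_arm(
  motion=[
    [[0, 0, 0.04, 0, 0, 0], [0, 0, 0, 0, 0, 0], [0, 0, 0, 0, 0, 0]],
  ],
)

```text
t: 3.6
position: [0.5488, 0.0734, 0.1574]
tcp_rot: [[0.914, -0.407, 0.0], [-0.407, -0.914, -0.0], [0.0, -0.0, -1.0]]
contact_force: [-1.1, 0.3, 3.6]
finger_gap: -0.0004
gripper_force: 1.7
```

Contact as expected (3.6 N at about 8.5 mm). I'll creep on to the stop.

In the tool's units: 0.001 m is 0.02.

Call:
jog_arm(
  motion=[
    [[0, 0, 0.02, 0, 0, 0], [0, 0, 0, 0, 0, 0], [0, 0, 0, 0, 0, 0]],
  ],
)

```text
t: 3.9
position: [0.5488, 0.0734, 0.1564]
tcp_rot: [[0.914, -0.407, 0.0], [-0.407, -0.914, -0.0], [0.0, -0.0, -1.0]]
contact_force: [-0.9, -0.6, 2.9]
finger_gap: 0.0001
gripper_force: 1.8
```

Call:
jog_arm(
  motion=[
    [[0, 0, 0.01, 0, 0, 0], [0, 0, 0, 0, 0, 0], [0, 0, 0, 0, 0, 0]],
  ],
)

```text
t: 4.2
position: [0.5488, 0.0733, 0.1561]
tcp_rot: [[0.914, -0.407, 0.0], [-0.407, -0.914, -0.0], [0.0, -0.0, -1.0]]
contact_force: [-2.1, -0.4, 5.6]
finger_gap: 0.0
gripper_force: 2.5
```

Call:
jog_arm(
  motion=[
    [[0, 0, 0.01, 0, 0, 0], [0, 0, 0, 0, 0, 0], [0, 0, 0, 0, 0, 0]],
  ],
)

```text
t: 4.5
position: [0.5489, 0.0733, 0.156]
tcp_rot: [[0.914, -0.407, 0.001], [-0.407, -0.914, -0.0], [0.001, -0.0, -1.0]]
contact_force: [-2.6, -0.4, 7.0]
finger_gap: 0.0
gripper_force: 3.7
```

At the stop: z has stalled at 0.156 and the force is rising above the spring's 4 N. Holding, then releasing straight up.

In the tool's units: 0.0005 m is 0.01.

Call:
jog_arm(
  motion=[
    [[0, 0, 0.01, 0, 0, 0], [0, 0, 0, 0, 0, 0], [0, 0, 0, 0, 0, 0], [0, 0, 0, 0, 0, 0], [0, 0, 0, 0, 0, 0], [0, 0, 0, 0, 0, 0]],
  ],
)

```text
t: 5.1
position: [0.5489, 0.0733, 0.156]
tcp_rot: [[0.914, -0.406, 0.001], [-0.406, -0.914, -0.0], [0.001, -0.0, -1.0]]
contact_force: [-4.4, 0.3, 10.2]
finger_gap: 0.0002
gripper_force: 4.9
```

Call:
jog_arm(
  motion=[
    [[0, 0, 0, 0, 0, 0], [0, 0, 0, 0, 0, 0], [0, 0, 0, 0, 0, 0], [0, 0, 0, 0, 0, 0], [0, 0, 0, 0, 0, 0], [0, 0, 0, 0, 0, 0], [0, 0, 0, 0, 0, 0], [0, 0, 0, 0, 0, 0]],
  ],
)

```text
t: 5.9
position: [0.5489, 0.0733, 0.156]
tcp_rot: [[0.914, -0.406, 0.001], [-0.406, -0.914, 0.0], [0.001, -0.001, -1.0]]
contact_force: [-3.1, 0.7, 10.0]
finger_gap: 0.0001
gripper_force: 4.9
```

Call:
jog_arm(
  motion=[
    [[0, 0, -0.08, 0, 0, 0], [0, 0, -0.08, 0, 0, 0], [0, 0, -0.1, 0, 0, 0], [0, 0, -0.24, 0, 0, 0], [0, 0, -0.3, 0, 0, 0], [0, 0, -0.3, 0, 0, 0], [0, 0, -0.3, 0, 0, 0], [0, 0, 0, 0, 0, 0], [0, 0, 0, 0, 0, 0], [0, 0, 0, 0, 0, 0]],
  ],
)

```text
t: 6.9
position: [0.5482, 0.0734, 0.2239]
tcp_rot: [[0.914, -0.407, -0.002], [-0.407, -0.914, -0.0], [-0.002, 0.001, -1.0]]
contact_force: [0.4, 0.5, -0.3]
finger_gap: -0.0003
gripper_force: 0.0
```

In the tool's units: -0.02 m is -0.4, -0.0185 m is -0.37.

Call:
jog_arm(
  motion=[
    [[-0.36, 0.2, 0, 0, 0, 0], [-0.4, 0.22, 0, 0, 0, 0], [-0.37, 0.192, 0, 0, 0, 0], [0, 0, 0, 0, 0, 0], [0, 0, 0, 0, 0, 0], [0, 0, 0, 0, 0, 0], [0, 0, 0, 0, 0, 0]],
  ],
)

```text
t: 7.6
position: [0.4851, 0.0684, 0.2243]
tcp_rot: [[0.913, -0.407, -0.001], [-0.407, -0.913, -0.0], [-0.001, 0.001, -1.0]]
contact_force: [1.5, -0.1, 0.1]
finger_gap: 0.0002
gripper_force: 0.0
```

```bash
python3 - <<'E'
from plant import env, get_image, finish_job
from h import *
np.set_printoptions(precision=4,suppress=True)
s=env.get_state();w=get_image("wrist")
R=s["tcp_rot"];T=np.eye(4);T[:3,:3]=R;T[:3,3]=s["position"];T=T@w["mount"]
for c in H:
  b=blob(w["pixels"],c)
  if b:
    p=onz(w,b[0],.166,T);print(c,b,p,R.T@(p-s["position"]))
cv2.imwrite("pics/w3.png",w["pixels"])
E
```

```text
yellow (array([273.4138, 164.3101]), array([ 247,  138,   54,   54, 2267], dtype=int32)) [0.5465 0.074  0.166 ] [ 0.0539 -0.0301  0.0583]
blue (array([329.9234, 261.6702]), array([ 306,  238,   49,   47, 1789], dtype=int32)) [0.4827 0.0686 0.166 ] [-0.0022  0.0007  0.0583]
green (array([388.1474, 107.6743]), array([ 361,   80,   55,   57, 2416], dtype=int32)) [0.5485 0.006  0.166 ] [0.0833 0.0312 0.0583]
red (array([438.0619, 222.4286]), array([ 413,  198,   52,   51, 2053], dtype=int32)) [0.4793 0.0027 0.166 ] [0.0215 0.0623 0.0583]
```

View pics/w3.png

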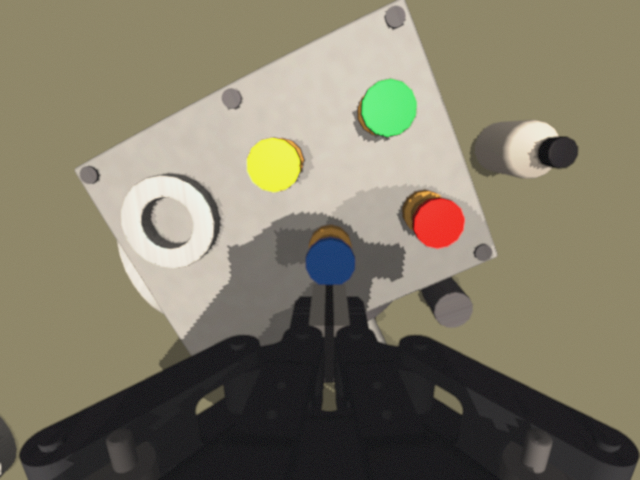

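The wrist view shows yellow sprung back up at (273,164). Blue is ahead of the tips at (330,262), and a 2 mm correction in -x is needed.

In the tool's units: 0.018 m is 0.36, -0.002 m is -0.04.

Call:
jog_arm(
  motion=[
    [[-0.04, 0.01, 0.3, 0, 0, 0], [0, 0, 0.36, 0, 0, 0], [0, 0, 0.26, 0, 0, 0], [0, 0, 0.1, 0, 0, 0], [0, 0, 0, 0, 0, 0], [0, 0, 0, 0, 0, 0]],
  ],
)

```text
t: 8.25
position: [0.4832, 0.0688, 0.1744]
tcp_rot: [[0.914, -0.407, 0.001], [-0.407, -0.914, -0.0], [0.001, -0.0, -1.0]]
contact_force: [0.5, 0.3, -0.0]
finger_gap: -0.0003
gripper_force: 0.0
```

Call:
jog_arm(
  motion=[
    [[0, 0, 0.06, 0, 0, 0], [0, 0, 0.06, 0, 0, 0], [0, 0, 0.06, 0, 0, 0], [0, 0, 0.06, 0, 0, 0], [0, 0, 0.04, 0, 0, 0], [0, 0, 0, 0, 0, 0], [0, 0, 0, 0, 0, 0]],
  ],
)

```text
t: 8.95
position: [0.4828, 0.0688, 0.1601]
tcp_rot: [[0.914, -0.407, 0.001], [-0.407, -0.914, 0.0], [0.0, -0.0, -1.0]]
contact_force: [-0.2, 0.2, 2.4]
finger_gap: -0.0002
gripper_force: 1.4
```

In the tool's units: 0.002 m is 0.04, 0.001 m is 0.02.

Call:
jog_arm(
  motion=[
    [[0, 0, 0.04, 0, 0, 0], [0, 0, 0.02, 0, 0, 0], [0, 0, 0.01, 0, 0, 0], [0, 0, 0, 0, 0, 0], [0, 0, 0, 0, 0, 0]],
  ],
)

```text
t: 9.45
position: [0.4828, 0.0688, 0.1564]
tcp_rot: [[0.914, -0.407, 0.0], [-0.407, -0.914, 0.0], [0.0, -0.0, -1.0]]
contact_force: [-0.1, 0.9, 3.1]
finger_gap: 0.0003
gripper_force: 1.8
```

Call:
jog_arm(
  motion=[
    [[0, 0, 0.014, 0, 0, 0], [0, 0, 0, 0, 0, 0], [0, 0, 0, 0, 0, 0]],
  ],
)

```text
t: 9.75
position: [0.4829, 0.0688, 0.1561]
tcp_rot: [[0.914, -0.407, 0.001], [-0.407, -0.914, 0.0], [0.001, -0.0, -1.0]]
contact_force: [-1.1, 1.1, 6.0]
finger_gap: 0.0003
gripper_force: 3.0
```

Call:
jog_arm(
  motion=[
    [[0, 0, 0.014, 0, 0, 0], [0, 0, 0, 0, 0, 0], [0, 0, 0, 0, 0, 0]],
  ],
)

```text
t: 10.05
position: [0.4829, 0.0688, 0.156]
tcp_rot: [[0.914, -0.406, 0.001], [-0.406, -0.914, 0.0], [0.001, -0.001, -1.0]]
contact_force: [-2.3, 2.0, 10.1]
finger_gap: -0.0002
gripper_force: 5.0
```

At the stop. Hold, release, and move well clear upward.

Call:
jog_arm(
  motion=[
    [[0, 0, 0, 0, 0, 0], [0, 0, 0, 0, 0, 0], [0, 0, 0, 0, 0, 0], [0, 0, 0, 0, 0, 0], [0, 0, 0, 0, 0, 0], [0, 0, 0, 0, 0, 0], [0, 0, 0, 0, 0, 0], [0, 0, 0, 0, 0, 0], [0, 0, 0, 0, 0, 0], [0, 0, 0, 0, 0, 0], [0, 0, 0, 0, 0, 0], [0, 0, 0, 0, 0, 0]],
  ],
)

```text
t: 11.25
position: [0.4829, 0.0688, 0.156]
tcp_rot: [[0.914, -0.406, 0.001], [-0.406, -0.914, 0.0], [0.001, -0.001, -1.0]]
contact_force: [-3.8, 1.0, 9.1]
finger_gap: 0.0002
gripper_force: 5.0
```

Call:
jog_arm(
  motion=[
    [[0, 0, -0.08, 0, 0, 0], [0, 0, -0.08, 0, 0, 0], [0, 0, -0.1, 0, 0, 0], [0, 0, -0.24, 0, 0, 0], [0, 0, -0.4, 0, 0, 0], [0, 0, -0.5, 0, 0, 0], [0, 0, -0.4, 0, 0, 0], [0, 0, -0.2, 0, 0, 0], [0, 0, 0, 0, 0, 0], [0, 0, 0, 0, 0, 0], [0, 0, 0, 0, 0, 0], [0, 0, 0, 0, 0, 0]],
  ],
)

```text
t: 12.45
position: [0.4822, 0.0686, 0.2539]
tcp_rot: [[0.914, -0.407, -0.002], [-0.407, -0.914, -0.001], [-0.001, 0.001, -1.0]]
contact_force: [-0.8, 0.2, 0.7]
finger_gap: -0.0
gripper_force: 0.0
```

```bash
python3 - <<'E'
from plant import env, get_image, finish_job
from h import *
s=env.get_state();w=get_image("wrist");sc=get_image("scene")
print(s["qvel"].max(),s["contact_force"])
R=s["tcp_rot"];T=np.eye(4);T[:3,:3]=R;T[:3,3]=s["position"];T=T@w["mount"]
for c in H:
  b=blob(w["pixels"],c)
  if b:print(c,onz(w,b[0],.166,T))
cv2.imwrite("pics/s4.png",sc["pixels"][150:390,200:500].repeat(2,0).repeat(2,1))
E
```

```text
0.006241483782504757 [-0.78561031  0.23896365  0.70019232]
yellow [0.54635188 0.07387104 0.166     ]
blue [0.48237228 0.06872835 0.166     ]
green [0.54836159 0.00600851 0.166     ]
red [0.47911547 0.00271797 0.166     ]
```

View pics/s4.png

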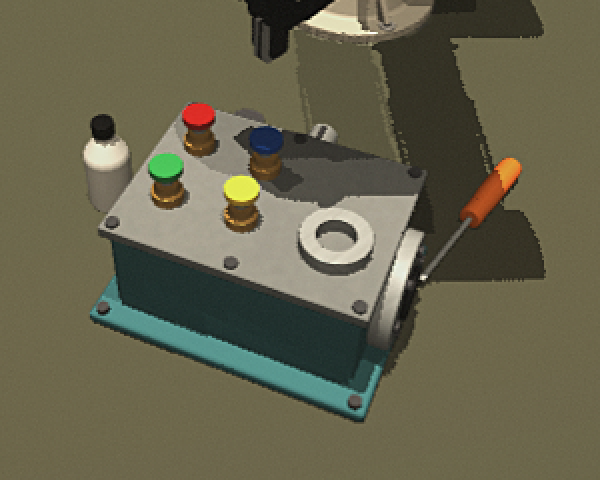

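All four caps are up: yellow (242,190), blue (266,140), red (199,115) and green (166,166). The loose parts haven't moved and the hand is well above.

```bash
python3 -c "
from plant import env, get_image, finish_job
print(finish_job())"
```

```text
the job is handed in; nothing more can be done
None
```

The yellow cap and then the blue cap were each pressed to the stop with about 10 N, held for over a second and released; both sprang back, nothing else was touched, and the job was handed in at about 12.5 s with the hand clear.

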